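# Gauge the milled slot of a tool-rest shoe and sort it

### The arm

A 6-joint arm with a two-finger parallel gripper is mounted at the origin on the work surface. World frame = base frame: x ahead of the robot, y to its left, z up, the work surface at z = 0. Lengths are in m, angles in degrees, forces in N, time in s.
With the tool pointing down it reaches from about 0.3 to 0.775 m from the base axis. Payload 14.6 kg.
Tool frame: the origin (TCP) lies on the centre line of the jaws, within the pads' length; the fingertips stand 17 mm ahead of it and the grasp point (between the pads) lies 2 mm behind it (manip.finger_overhang is the distance from the TCP to the fingertips, in m); y points along the fingers, z is the direction in which the jaws open and shut, and the axes are right-handed (so a half turn about y gives the same grasp; the last joint's range is limited). The gripper opens to 94 mm and grips with 3 to 60 N. Pads are 16 mm wide; open, the fingers measure 119 mm over their backs; the gripper's body (75 mm by 177 mm) begins 78 mm behind the grasp point.
Start: joints at [62.303, 17.183, 87.147, -0, 75.671, -3.816], TCP at [0.223, 0.503, 0.222] pointing down, gripper open.
Joint ranges: [-173.82, 173.82], [-45.26, 126.66], [13.44, 144.39], [-59.66, 239.66], [0, 175.72], [-146.38, 146.38]. Speed limits (degrees/s): [127.2, 127.2, 147.25, 180, 180, 180].

### API

Orientations are given as [roll, pitch, yaw] about the fixed x, y, z axes, in that order (R = Rz(yaw) Ry(pitch) Rx(roll)).
In Python, from cell import manip gives the robot as it stands.
- The arm moves only by the tool play_rows, never from a script. Its argument "targets" is a list of rows, each an object of numbers: "x", "y", "z": the shift along the tool's x, y, z in m; "turn": the turn about the tool's y in degrees; "jaw": the finger opening in m, from 0 to 0.094. In form: [{"x": .., "y": .., "z": .., "turn": .., "jaw": ..}, ...]. A call has 1 to 20 rows; each row shifts and turns the pose as measured when the row begins, along the tool's axes as they then stand; what a row does not reach is not made up. A row lasts 1/10 s, in which the tool goes at most 50 mm and 8.59 degrees, less where a joint would pass 70% of its speed; a pose out of reach is approached as far as the arm can. A call is refused whole if a number of a shift passes 0.05 or a number of a turn 8.59, either way. A call with a gripper value outside its range is refused whole. The fingers move at their own pace and stop on an object; the grip force is fixed at half the most. Time passes only in rows, so rows that do not move let the fingers close. It gives the time, the measured TCP pose, the force and the opening at its end, in the units of the state.
- manip.state(): the state, without advancing time (a new reading comes with each control period).
- manip.read_camera(name): name is "scene" or "top" or "wrist"; returns a dict with "color" (384x512x3 uint8, red, green, blue), "depth" (384x512 float32, m along the optical axis (not along the pixel's ray), 0 where there is no reading), "mtx" (3x3 intrinsics, pixels), "extrinsics" (4x4, takes a point from world to camera coordinates). Camera axes: x right, y down, z forward; pixel columns grow to the right and rows downward; lengths in m; the calibration is good to about 2 mm. A picture is of the moment at which its call begins.
- manip.job_done(): hands the job in, once; it reports no verdict.
The state is a dict: "time_s": time; "qpos": joint angles; "dq": joint speeds; "joint_efforts": joint torques, N m; "eef_pos": TCP position; "orientation": TCP orientation; "contact_force": force on the tool from outside, world axes, zero at the start; "moment": the same for the moment, N m; "opening": finger opening in m.
Only numpy, scipy, OpenCV 4.12 (cv2) and the standard library are available. Lean on these libraries where they do the work, as an engineer would, in place of code of your own. Each camera call takes 0.05 s, during which the arm holds its last target. There are 200 camera calls.

### The job

Check how deep the slot in the aluminium shoe has been milled: take the yellow depth gauge from its stand, lower its sprung probe slowly into the slot and press gently until the steel base sits flat across it, hold it there for a second, then put the gauge back upright in its stand, probe in the hole and the reading still on it. If the slot is 7 mm deep or more set the shoe in the green tray, otherwise in the red tray, slot upwards. Do not lean on the gauge, do not run the probe right up against a solid face, and leave the jar, the bottle and the polishing bar alone.

Things in the scene. Friction and masses are not known exactly. Their poses are not given: they have to be found in the camera images.
- gauge: Depth gauge, 155 g, upright. Origin: centre of the underside of its steel base bridge, 62 (x) x 24 (y) x 8 mm; z up. Yellow body 30 (x) x 20 (y) mm stands on it from 8 to 64 mm, black cap to 67. Grip it across the 20 mm (y): pads 48 mm up. A sprung round probe, 6 mm thick, stands 14 mm out below the middle. White scales with a red rider on its +x and -x ends.
- rider (a joint): Height of the red rider on the scales, m: 0 at the bottom (start), 0.014 at the top. The probe lifts it; it stays at the farthest point reached, also after the probe springs out. Base flat over a slot: it shows 0.014 minus the slot depth (0.007 for a 7 mm slot, less for a deeper one).
- probe (a joint): How far the gauge's probe is pushed in now, m: 0 standing 14 mm out, 0.014 flush with the base. Pushing it in takes 1.1 N plus 0.15 N per mm, plus 0.8 N while it lifts the rider; it springs back out when free.
- base (a point): Point at the centre of the underside of the gauge's base (same axes as gauge).
- probe_tip (a point): The end of the gauge's probe, 14 mm below the underside when free (same axes as gauge).
- shoe: Loose aluminium casting on the granite plate, 110 (x) x 46 (y) mm, about 0.5 kg. Origin: centre of its underside, z up. Its thickness differs each time, 25 to 37 mm. A 10 mm wide slot, open at both ends, runs along the middle of its flat top (x); its level floor lies 3 to 11 mm below the top, also different each time. Press the gauge on it with 6 to 14 N in all, never over 20; lower it at 10 mm/s.
- plate: Dark granite inspection plate, 220 x 160 x 20 mm thick, fixed. Origin: centre of its underside.
- stand: Pale wooden block, 44 (x) x 90 (y) x 28 mm, fixed, that holds the gauge. Origin: centre of its underside. In the middle of its top is a round hole 15 mm wide and 22 mm deep for the probe; the gauge's base rests on the top, its bridge along the stand's y.
- tray_green: Green open tray, 170 (x) x 125 (y) x 30 mm high, fixed, walls and floor 3 mm. Origin: centre of its underside. For shoes with a slot of 7 mm or more.
- tray_red: Red open tray, the same size, fixed. Origin: centre of its underside. For shoes with a slot of less than 7 mm.
- wax_jar: Bystander: jar, 54 mm in diameter, 62 mm high. Origin: centre of its underside.
- oil_bottle: Bystander: small amber bottle, 38 mm in diameter, 85 mm high. Origin: centre of its underside.
- buff_bar: Bystander: reddish bar of polishing compound, 30 (x) x 100 (y) x 28 mm. Origin: centre of its underside.
Things that resemble listed ones, but are neither listed nor needed, are in the scene too. What is shaped like the shoe but pink or turquoise is not meant.

How it is judged (in metres and radians):
On the way:
1. the gauge stands square on the shoe over the slot, its probe down in the slot (rider below 12.2 mm) and its base bearing, pressed with 5 to 20 N for 0.4 s (y of base in the frame of shoe between -0.006 and 0.006 m and x of base in the frame of shoe between -0.055 and 0.055 m and value of joint probe between 0.0015 and 0.0122 m and angle between the z axis of gauge and the z axis of shoe, either way round below 0.05 rad and contact force between gauge and shoe between 5 and 20 N), for 0.4 s.
At the end, for the whole second after the job is handed in: Gauge released upright in its stand (within 0.08 rad, 8 mm of its centre, base within 3 mm of the top). Shoe released on a tray's floor, slot up, within 50 mm of its centre: green if the rider left on the gauge shows a slot over 6 mm, red if under 8 mm (between: either) (horizontal distance between base and stand below 0.008 m and z of base in the frame of stand between 0.0255 and 0.031 m and angle between each of gauge, shoe's own z axis and vertical below 0.08 rad and linear speed of each of gauge, shoe below 0.02 m/s and ((value of joint rider below 0.008 m and z of shoe in the frame of tray_green below 0.008 m and horizontal distance between shoe and tray_green below 0.05 m) or (value of joint rider above 0.006 m and z of shoe in the frame of tray_red below 0.008 m and horizontal distance between shoe and tray_red below 0.05 m))); the robot touches nothing.
It fails at once if the gauge, standing still on the shoe, is leaned on with more than 25 N (contact force between gauge and shoe above 25 N and linear speed of gauge below 0.001 m/s).
It fails at once if the gauge is rammed down on the shoe (a knock of more than 80 N) (contact force between gauge and shoe above 80 N).
It fails at once if the probe is run right up (rider above 12.5 mm) against a solid face such as a land of the shoe or the top of the stand (value of joint rider above 0.0125 m).
It fails at once if the jar, the bottle or the polishing bar is moved by more than 20 mm or tipped (distance of any of wax_jar, oil_bottle, buff_bar from where it was at the start of the episode above 0.02 m or angle between any of wax_jar, oil_bottle, buff_bar's own z axis and vertical above 0.3 rad).
It also fails if it takes over 59 s, if anything falls off the work surface, if the arm or the gripper's body presses on something with over 40 N, if the wrist force passes 120 N, or if a joint passes its speed limit or range.

## Working session

There is one attempt and no reset: what is moved stays moved. The work goes in short steps, Python scripts to look and compute and a tool call to move; the robot and the scene stay as the last step left them, time stands still between calls to the robot, and variables do not carry over. Pictures are saved under pics/ and viewed, about 8 in all and at most 12, crops included, and the job is handed in when it is done.

Besides the shell and the picture viewer there is one more tool, called after "Request:" as name([rows], argument=value, ...), one row to a line, values as JSON. play_rows: Moves the arm, as the interface text tells. Its arguments: {"type":"object","properties":{"targets":{"type":"array","items":{"type":"object","properties":{"x":{"type":"number"},"y":{"type":"number"},"z":{"type":"number"},"turn":{"type":"number"},"jaw":{"type":"number"}}}}},"required":["targets"]}

```bash
mkdir -p pics; cat > h.py <<'E'
import numpy as np, cv2
from cell import manip
def cam(n): return manip.read_camera(n)
def save(c,fn,box=None,s=1):
    im=c["color"][:,:,::-1]
    if box: im=im[box[1]:box[3],box[0]:box[2]]
    cv2.imwrite("pics/"+fn,cv2.resize(im,None,fx=s,fy=s,interpolation=cv2.INTER_CUBIC))
def world(c,mask=None):
    d=c["depth"];v,u=np.mgrid[0:384,0:512]
    K=c["mtx"];p=np.stack([(u-K[0,2])/K[0,0]*d,(v-K[1,2])/K[1,1]*d,d],-1)
    E=c["extrinsics"];return (p-E[:3,3])@E[:3,:3]
def st():
    s=manip.state();print({k:np.round(s[k],4).tolist() for k in("time_s","qpos","eef_pos","orientation","contact_force","opening")});return s
E
python3 - <<'E'
from h import *
st()
for n in("top","scene"):
    c=cam(n);np.savez(""+n,**c);save(c,n+"0.png",None,1.55);print(np.round(c["extrinsics"],3).tolist(),c["mtx"][0,0])
E
```

```text
{'time_s': 0.0, 'qpos': [62.3041, 17.2142, 87.1795, -0.0009, 75.6703, -3.8144], 'eef_pos': [0.2225, 0.5027, 0.2219], 'orientation': [-90.064, 0.0034, -23.8813], 'contact_force': [0.6895, -0.115, 0.3122], 'opening': 0.0943}
[[-0.008, -1.0, -0.025, 0.022], [-0.995, 0.01, -0.102, 0.56], [0.102, 0.024, -0.994, 1.018], [0.0, 0.0, 0.0, 1.0]] 414.8775334208581
[[0.789, 0.614, -0.01, -0.437], [0.404, -0.531, -0.745, -0.197], [-0.463, 0.584, -0.667, 1.398], [0.0, 0.0, 0.0, 1.0]] 497.0412510492358
```

View pics/top0.png

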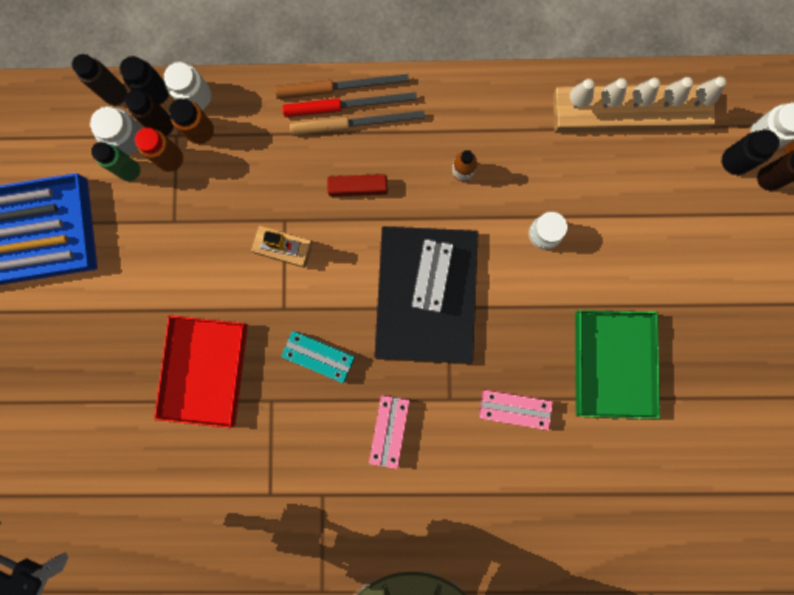

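View pics/scene0.png

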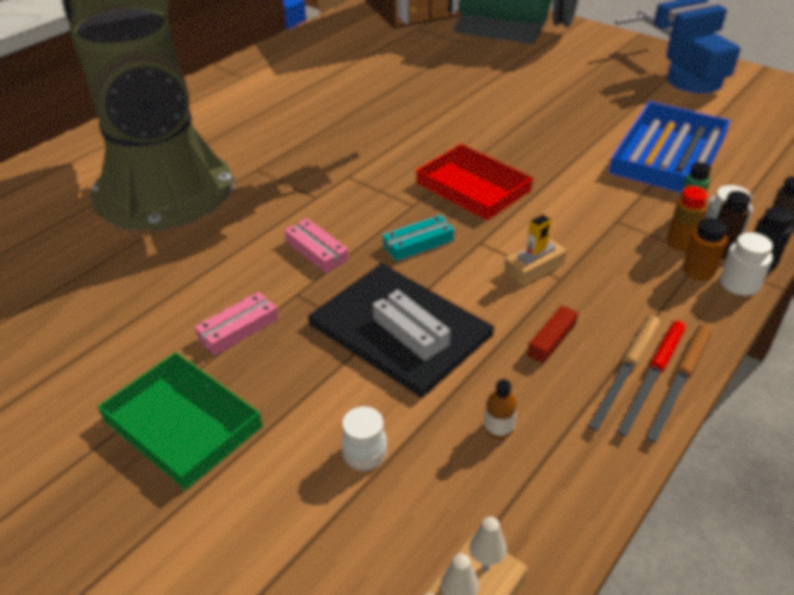

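Top view: gauge on its stand at about (280,245), shoe at (433,275) on the plate, red tray (202,372), green tray (617,364), jar (548,230), bottle (464,165), bar (357,184). Next I measure them from depth.

```bash
python3 - <<'E'
from h import *
c=dict(np.load("top.npz"));P=world(c)
def box(n,b,z0,z1):
    b=[int(x/1.55) for x in b];p=P[b[1]:b[3],b[0]:b[2]].reshape(-1,3);p=p[(p[:,2]>z0)&(p[:,2]<z1)]
    (cx,cy),(w,h),a=cv2.minAreaRect(p[:,:2].astype(np.float32)*1000)
    print(n,len(p),"c",round(cx,1),round(cy,1),"size",round(w,1),round(h,1),"ang",round(a,1),"z med/max",np.round([np.median(p[:,2]),p[:,2].max()],4),"mean",np.round(p.mean(0),4))
box("table",(480,300,560,380),-.1,.1)
box("plate",(365,215,490,370),.012,.03)
box("shoe",(400,230,465,320),.04,.07)
box("stand",(240,215,320,275),.02,.034)
box("base",(240,215,320,275),.034,.04)
box("gauge",(240,215,320,275),.08,.11)
box("red",(140,300,260,440),.02,.04)
box("green",(560,295,680,430),.02,.04)
box("jar",(520,205,575,255),.04,.08)
box("bottle",(445,145,485,190),.03,.12)
box("bar",(320,165,395,205),.02,.035)
save(c,"g.png",(150,130,330,220),4.4)
E
```

```text
table 2689 c 494.2 -182.8 size 132.2 131.7 ang 89.1 z med/max [-0.0002  0.0061] mean [ 4.941e-01 -1.823e-01 -2.000e-04]
plate 4542 c 568.9 -30.1 size 160.5 220.0 ang 86.5 z med/max [0.0197 0.0272] mean [ 0.5619 -0.0283  0.0197]
shoe 705 c 595.5 -39.3 size 45.9 110.4 ang 78.6 z med/max [0.0478 0.0539] mean [ 0.5949 -0.0392  0.0474]
stand 374 c 650.6 210.1 size 91.6 44.3 ang 73.0 z med/max [0.0279 0.034 ] mean [0.6466 0.2062 0.028 ]
base 67 c 650.3 209.6 size 61.9 23.7 ang 76.3 z med/max [0.0365 0.0395] mean [0.6458 0.2016 0.0364]
gauge 113 c 650.1 209.6 size 30.3 20.6 ang 75.8 z med/max [0.0939 0.1005] mean [0.649  0.2085 0.0926]
red 445 c 445.7 340.0 size 127.1 169.9 ang 84.1 z med/max [0.0281 0.0346] mean [0.4421 0.3431 0.0275]
green 458 c 452.1 -335.5 size 127.0 170.0 ang 88.1 z med/max [0.0284 0.0362] mean [ 0.4516 -0.3407  0.0277]
jar 326 c 668.8 -228.9 size 46.5 47.1 ang 4.2 z med/max [0.0617 0.067 ] mean [ 0.6678 -0.2278  0.0608]
bottle 211 c 776.0 -94.3 size 37.2 32.4 ang 72.2 z med/max [0.0586 0.089 ] mean [ 0.7731 -0.0937  0.0613]
bar 449 c 753.6 83.6 size 31.5 99.0 ang 1.7 z med/max [0.0274 0.0346] mean [0.7525 0.0833 0.0273]
```

View pics/g.png

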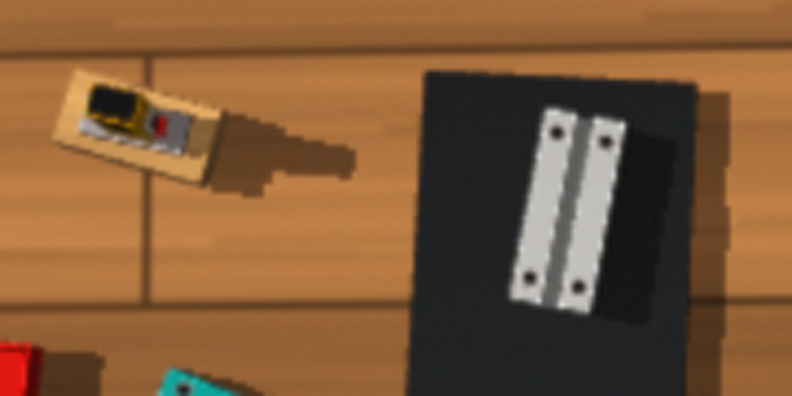

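Positions hold up against the given sizes and heights. The gauge is at (0.650, 0.210) with its bridge along about 75°. The shoe is at (0.5955, -0.039) with its axis at -11.4°. First I turn the tool to yaw -104.5.

Request:
play_rows([
  {"turn": 8, "jaw": 0.06},
  {"turn": 8, "jaw": 0.06},
  {"turn": 8, "jaw": 0.06},
  {"turn": 8, "jaw": 0.06},
  {"turn": 8, "jaw": 0.06},
  {"turn": 8, "jaw": 0.06},
  {"turn": 8, "jaw": 0.06},
  {"turn": 8, "jaw": 0.06},
  {"turn": 8, "jaw": 0.06},
  {"turn": 8, "jaw": 0.06},
])

```text
invalid input at $.targets[0]: expected keys x, y, z, turn, jaw
```

Request:
play_rows([
  {"x": 0, "y": 0, "z": 0, "turn": 8, "jaw": 0.06},
  {"x": 0, "y": 0, "z": 0, "turn": 8, "jaw": 0.06},
  {"x": 0, "y": 0, "z": 0, "turn": 8, "jaw": 0.06},
  {"x": 0, "y": 0, "z": 0, "turn": 8, "jaw": 0.06},
  {"x": 0, "y": 0, "z": 0, "turn": 8, "jaw": 0.06},
  {"x": 0, "y": 0, "z": 0, "turn": 8, "jaw": 0.06},
  {"x": 0, "y": 0, "z": 0, "turn": 8, "jaw": 0.06},
  {"x": 0, "y": 0, "z": 0, "turn": 8, "jaw": 0.06},
  {"x": 0, "y": 0, "z": 0, "turn": 8, "jaw": 0.06},
  {"x": 0, "y": 0, "z": 0, "turn": 8, "jaw": 0.06},
])

```text
time_s: 1.1
eef_pos: [0.2219, 0.5014, 0.2184]
orientation: [-90.1, -0.5, -107.0]
contact_force: [0.8, -0.2, -0.3]
opening: 0.06
```

```bash
cat > go.py <<'E'
# usage: go.py x y z yaw -> shift in the tool's axes and turn
import sys
from h import *
from scipy.spatial.transform import Rotation as Ro
s=st();x,y,z,yaw=map(float,sys.argv[1:5])
R=Ro.from_euler("xyz",s["orientation"],degrees=True).as_matrix()
print("shift mm",np.round(1000*R.T@(np.array([x,y,z])-s["eef_pos"]),1),"turn",round(s["orientation"][2]-yaw,2))
E
python3 go.py .650 .2097 .17 -104.5
```

```text
{'time_s': 1.1, 'qpos': [62.3039, 17.4216, 87.3908, 0.0002, 75.6682, 79.2623], 'eef_pos': [0.2219, 0.5014, 0.2184], 'orientation': [-90.0897, -0.4722, -106.9581], 'contact_force': [0.8278, -0.2218, -0.2928], 'opening': 0.06}
shift mm [153.7  48.9 494.7] turn -2.46
```

Request:
play_rows([
  {"x": 0.0128, "y": 0.002, "z": 0.0412, "turn": -0.2, "jaw": 0.06},
  {"x": 0.0128, "y": 0.002, "z": 0.0412, "turn": -0.2, "jaw": 0.06},
  {"x": 0.0128, "y": 0.002, "z": 0.0412, "turn": -0.2, "jaw": 0.06},
  {"x": 0.0128, "y": 0.002, "z": 0.0412, "turn": -0.2, "jaw": 0.06},
  {"x": 0.0128, "y": 0.002, "z": 0.0412, "turn": -0.2, "jaw": 0.06},
  {"x": 0.0128, "y": 0.002, "z": 0.0412, "turn": -0.2, "jaw": 0.06},
  {"x": 0.0128, "y": 0.002, "z": 0.0412, "turn": -0.2, "jaw": 0.06},
  {"x": 0.0128, "y": 0.002, "z": 0.0412, "turn": -0.2, "jaw": 0.06},
  {"x": 0.0128, "y": 0.002, "z": 0.0412, "turn": -0.2, "jaw": 0.06},
  {"x": 0.0128, "y": 0.002, "z": 0.0412, "turn": -0.2, "jaw": 0.06},
  {"x": 0.0128, "y": 0.002, "z": 0.0412, "turn": -0.2, "jaw": 0.06},
  {"x": 0.0128, "y": 0.002, "z": 0.0412, "turn": -0.2, "jaw": 0.06},
])

```text
time_s: 2.3
eef_pos: [0.665, 0.2061, 0.1898]
orientation: [-90.4, -0.7, -104.5]
contact_force: [0.3, 0.3, 0.7]
opening: 0.0601
```

```bash
python3 go.py .650 .2097 .15 -104.5; python3 - <<'E'
from h import *
c=cam("wrist");np.savez("w1",**c);save(c,"w1.png",None,1.5)
P=world(c);g=P[:,:,2]
for n,a,b in(("stand",.022,.033),("base",.034,.04),("cap",.085,.105)):
    p=P[(g>a)&(g<b)&(abs(P[:,:,0]-.65)<.07)&(abs(P[:,:,1]-.21)<.07)]
    print(n,len(p),cv2.minAreaRect(p[:,:2].astype(np.float32)*1000) if len(p)>5 else "",np.median(p[:,2]) if len(p) else "")
E
```

```text
{'time_s': 2.3, 'qpos': [14.3601, 38.2846, 60.7626, -0.4292, 81.627, 28.9595], 'eef_pos': [0.665, 0.2061, 0.1898], 'orientation': [-90.3849, -0.6975, -104.5321], 'contact_force': [0.2851, 0.3015, 0.7121], 'opening': 0.0601}
shift mm [ -0.2  39.9 -15.2] turn -0.03
stand 1796 ((650.2685546875, 211.81849670410156), (90.6452865600586, 44.13743209838867), 73.07286834716797) 0.02675749528900971
base 346 ((650.7191162109375, 212.59652709960938), (61.07439041137695, 23.803028106689453), 77.21337127685547) 0.03484514433979728
cap 706 ((650.647216796875, 212.74790954589844), (28.6690731048584, 20.688688278198242), 76.17916870117188) 0.0933644021731947
```

View pics/w1.png

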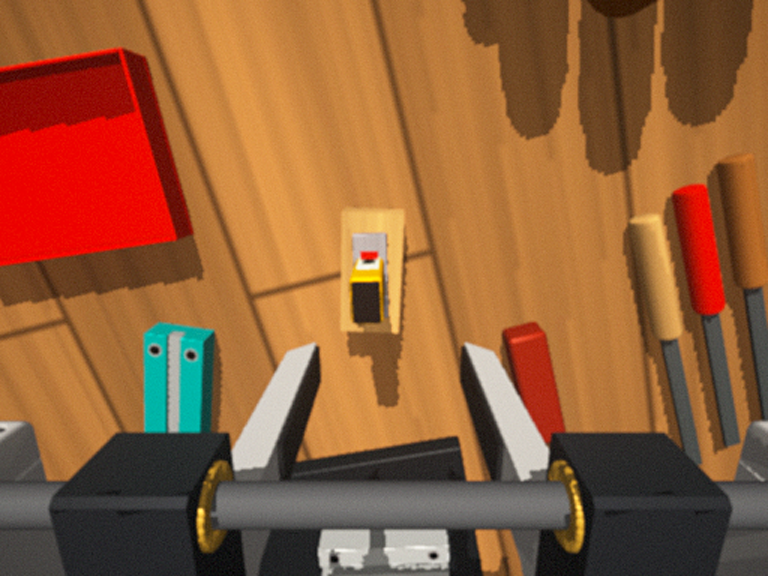

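The wrist view shows the gauge at (367,295), matching the depth fits to within 2 to 3 mm. Going down in two stages.

Request:
play_rows([
  {"x": -0.0005, "y": 0.015, "z": -0.006, "turn": 0, "jaw": 0.06},
  {"x": -0.0005, "y": 0.02, "z": -0.006, "turn": 0, "jaw": 0.06},
  {"x": -0.0005, "y": 0.02, "z": -0.003, "turn": 0, "jaw": 0.06},
  {"x": 0, "y": 0.015, "z": 0, "turn": 0, "jaw": 0.06},
  {"x": 0, "y": 0.005, "z": 0, "turn": 0, "jaw": 0.06},
])

```text
time_s: 2.85
eef_pos: [0.655, 0.2027, 0.1074]
orientation: [-90.6, -0.9, -105.0]
contact_force: [1.0, -0.1, -0.5]
opening: 0.0599
```

```bash
python3 go.py .6503 .211 .074 -104.2
```

```text
{'time_s': 2.85, 'qpos': [14.3198, 40.8705, 67.66, -0.5168, 72.3958, 29.5037], 'eef_pos': [0.655, 0.2027, 0.1074], 'orientation': [-90.5655, -0.883, -105.0193], 'contact_force': [0.9968, -0.1215, -0.545], 'opening': 0.0599}
shift mm [-7.3 33.3 -6.3] turn -0.82
```

Request:
play_rows([
  {"x": -0.004, "y": 0.011, "z": -0.003, "turn": -0.5, "jaw": 0.06},
  {"x": -0.003, "y": 0.011, "z": -0.003, "turn": -0.3, "jaw": 0.06},
  {"x": 0, "y": 0.009, "z": 0, "turn": 0, "jaw": 0.06},
])

```text
time_s: 3.15
eef_pos: [0.651, 0.2117, 0.0756]
orientation: [-90.5, -0.8, -104.1]
contact_force: [0.5, 1.1, 0.3]
opening: 0.0595
```

```bash
python3 go.py .6503 .211 .074 -104.2; python3 - <<'E'
from h import *
c=cam("wrist");save(c,"w2.png",(150,100,400,384),2)
E
```

```text
{'time_s': 3.15, 'qpos': [15.1268, 42.58, 69.243, -0.5127, 68.9851, 29.4498], 'eef_pos': [0.651, 0.2117, 0.0756], 'orientation': [-90.4703, -0.8121, -104.1325], 'contact_force': [0.4733, 1.0672, 0.3415], 'opening': 0.0595}
shift mm [ 0.8  1.6 -0.5] turn 0.07
```

View pics/w2.png

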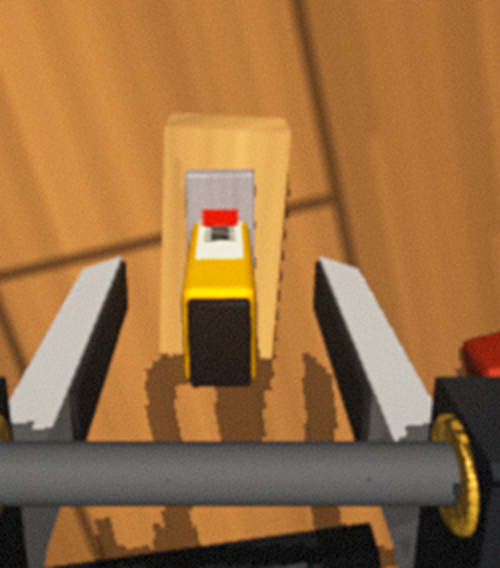

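The gauge is centred between the fingers (220 in the crop, fingers at 122 and 318). Closing.

Request:
play_rows([
  {"x": 0, "y": 0.001, "z": 0, "turn": 0, "jaw": 0.01},
  {"x": 0, "y": -0.0002, "z": 0, "turn": 0, "jaw": 0.01},
  {"x": 0, "y": -0.0002, "z": 0, "turn": 0, "jaw": 0.01},
  {"x": 0, "y": -0.0002, "z": 0, "turn": 0, "jaw": 0.01},
])

```text
time_s: 3.6
eef_pos: [0.651, 0.2114, 0.0743]
orientation: [-90.5, -0.8, -104.2]
contact_force: [-0.7, 0.5, -0.7]
opening: 0.0315
```

```bash
python3 go.py .6503 .211 .074 -104.2
```

```text
{'time_s': 3.6, 'qpos': [15.1014, 42.6817, 69.2658, -0.5162, 68.9124, 29.4489], 'eef_pos': [0.651, 0.2114, 0.0743], 'orientation': [-90.5141, -0.8401, -104.1544], 'contact_force': [-0.7232, 0.4671, -0.7439], 'opening': 0.0315}
shift mm [ 0.5  0.3 -0.6] turn 0.05
```

Request:
play_rows([
  {"x": 0, "y": -0.0002, "z": 0, "turn": 0, "jaw": 0.01},
  {"x": 0, "y": -0.0003, "z": 0, "turn": 0, "jaw": 0.01},
  {"x": 0, "y": -0.0003, "z": 0, "turn": 0, "jaw": 0.01},
])

```text
time_s: 3.9
eef_pos: [0.6512, 0.2113, 0.0757]
orientation: [-90.5, -0.8, -104.2]
contact_force: [-1.0, 0.8, -0.9]
opening: 0.0195
```

```bash
python3 go.py .6503 .211 .074 -104.2
```

```text
{'time_s': 3.9, 'qpos': [15.0884, 42.5867, 69.2169, -0.5197, 69.0093, 29.4483], 'eef_pos': [0.6512, 0.2113, 0.0757], 'orientation': [-90.4714, -0.8202, -104.1669], 'contact_force': [-0.9753, 0.754, -0.8585], 'opening': 0.0195}
shift mm [ 0.4  1.7 -0.8] turn 0.03
```

Gripped at 19.5 mm. Lifting straight up, then across.

Request:
play_rows([
  {"x": 0, "y": -0.01, "z": 0, "turn": 0, "jaw": 0.01},
  {"x": 0, "y": -0.02, "z": 0, "turn": 0, "jaw": 0.01},
  {"x": 0, "y": -0.025, "z": 0, "turn": 0, "jaw": 0.01},
  {"x": 0, "y": -0.025, "z": 0, "turn": 0, "jaw": 0.01},
  {"x": 0.015, "y": -0.004, "z": 0, "turn": -0.3, "jaw": 0.01},
  {"x": 0.036, "y": 0, "z": 0.001, "turn": -0.3, "jaw": 0.01},
  {"x": 0.038, "y": 0, "z": 0.001, "turn": -0.3, "jaw": 0.01},
  {"x": 0.038, "y": 0, "z": 0.001, "turn": -0.3, "jaw": 0.01},
  {"x": 0.038, "y": 0, "z": 0.001, "turn": -0.3, "jaw": 0.01},
  {"x": 0.038, "y": 0, "z": 0.001, "turn": -0.3, "jaw": 0.01},
  {"x": 0.038, "y": 0, "z": 0.001, "turn": -0.3, "jaw": 0.01},
  {"x": 0.035, "y": 0, "z": 0.001, "turn": -0.3, "jaw": 0.01},
  {"x": 0.02, "y": 0, "z": 0, "turn": 0, "jaw": 0.01},
  {"x": 0.005, "y": 0, "z": 0, "turn": 0, "jaw": 0.01},
])

```text
time_s: 5.3
eef_pos: [0.5823, -0.1003, 0.164]
orientation: [-90.8, -0.9, -101.5]
contact_force: [0.9, -0.2, -1.8]
opening: 0.0198
```

```bash
python3 go.py .5955 -.0393 .14 -101.4; python3 - <<'E'
from h import *
c=cam("wrist");np.savez("w3",**c);save(c,"w3.png",None,1.5)
P=world(c);g=P[:,:,2];m=(abs(P[:,:,0]-.595)<.08)&(abs(P[:,:,1]+.039)<.08)
h=g[m&(g>.042)&(g<.06)];print("shoe z",np.histogram(h,bins=np.arange(.03,.06,.001)))
for n,a,b in(("plate",.012,.026),("shoe",.042,.056)):
    p=P[m&(g>a)&(g<b)];print(n,len(p),cv2.minAreaRect(p[:,:2].astype(np.float32)*1000),np.median(p[:,2]))
E
```

```text
{'time_s': 5.3, 'qpos': [-12.9124, 25.7636, 83.4181, -1.0, 71.6379, -1.0495], 'eef_pos': [0.5823, -0.1003, 0.164], 'orientation': [-90.8394, -0.9292, -101.5343], 'contact_force': [0.8773, -0.1964, -1.7879], 'opening': 0.0198}
shift mm [-62.7  23.    1.1] turn -0.13
shoe z (array([   0,    0,    0,    0,    0,    0,    0,    0,    0,    0,    0,
          0,    0,    0,    4,  174, 1564, 2503,  806,   39,    0,    0,
          0,    0,    0,    0,    0,    0,    0]), array([0.03 , 0.031, 0.032, 0.033, 0.034, 0.035, 0.036, 0.037, 0.038,
       0.039, 0.04 , 0.041, 0.042, 0.043, 0.044, 0.045, 0.046, 0.047,
       0.048, 0.049, 0.05 , 0.051, 0.052, 0.053, 0.054, 0.055, 0.056,
       0.057, 0.058, 0.059]))
plate 19381 ((594.9943237304688, -36.35503387451172), (154.7017059326172, 159.98912048339844), 89.99433898925781) 0.01882245022650168
shoe 5090 ((595.3646240234375, -37.16178894042969), (45.43446731567383, 110.012939453125), 78.6252212524414) 0.047285592800952715
```

View pics/w3.png

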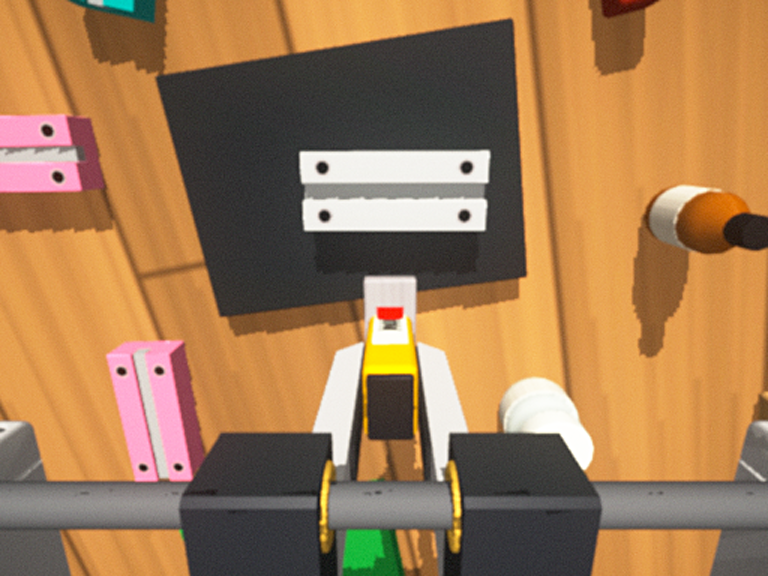

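The wrist picture shows the slot between lands at rows 183 to 198, and the gauge held with its base end at row 278. I measure the gauge relative to the slot in this one image.

```bash
python3 - <<'E'
from h import *
from scipy.spatial.transform import Rotation as Ro
c=dict(np.load("w3.npz"));P=world(c);s=manip.state()
R=Ro.from_euler("xyz",s["orientation"],degrees=True).as_matrix();T=(P-s["eef_pos"])@R  # tool coords
near=(abs(T[:,:,0])<.06)&(abs(T[:,:,2])<.013)&(c["depth"]>0)
col=c["color"].astype(int)
yel=near&(col[:,:,0]>140)&(col[:,:,2]<90)&(col[:,:,1]>90)
cap=near&(T[:,:,1]<-.014)&(T[:,:,1]>-.028)&(col.max(2)<70)
base=near&(T[:,:,1]>.030)&(T[:,:,1]<.05)
for n,m in(("yel",yel),("cap",cap),("base",base)):
    t=T[m]*1000;print(n,len(t),np.round(np.percentile(t,[1,50,99],axis=0),1).tolist())
# slot in shoe frame (wrist estimate)
a=np.radians(-11.4);ex=np.array([np.cos(a),np.sin(a)]);ey=np.array([-ex[1],ex[0]])
d=P[:,:,:2]-np.array([.5954,-.0372]);X=d@ex;Y=d@ey
m=(abs(X)<.045)&(abs(Y)<.03)&(c["depth"]>0)
for y0 in np.arange(-.026,.027,.002):
    q=m&(abs(Y-y0)<.001);print(round(y0*1000),q.sum(),np.round(np.percentile(P[q][:,2]*1000,[10,50,90]),1), int(col[q].mean()))
E
```

```text
yel 1632 [[-32.0, -101.1, -11.5], [-14.6, -15.0, 0.6], [10.4, 30.1, 11.4]]
cap 1231 [[-12.0, -25.8, -10.3], [0.2, -18.8, -0.5], [12.6, -17.3, 10.3]]
base 1055 [[-31.7, 30.4, -12.3], [-22.3, 39.8, -0.6], [-3.7, 45.3, 11.3]]Traceback (most recent call last):
  File "<stdin>", line 17, in <module>
    return _quantile_unchecked(
        a, q, axis, out, overwrite_input, method, keepdims, weights)
    return _ureduce(a,
                    func=_quantile_ureduce_func,
    ...<5 lines>...
                    overwrite_input=overwrite_input,
                    method=method)
    r = func(a, **kwargs)
    result = _quantile(arr,
                       quantiles=q,
    ...<2 lines>...
                       out=out,
                       weights=wgt)
    slices_having_nans = np.isnan(arr[-1, ...])
                                  ~~~^^^^^^^^^
IndexError: index -1 is out of bounds for axis 0 with size 0
```

```bash
cat > tip.py <<'E'
# probe-tip offset from TCP (mm) given grip-time orientation, and shift needed so that the tip is over (x,y)
import sys
from h import *
from scipy.spatial.transform import Rotation as Ro
e=lambda o:Ro.from_euler("xyz",o,degrees=True)
s=st();vt=e([-90.471,-.820,-104.167]).inv().apply([0,0,-.06]);R=e(s["orientation"]);v=R.apply(vt)
print("tip off mm",np.round(v*1000,2))
x,y,z,yaw=map(float,sys.argv[1:5])
print("shift",np.round(1000*R.inv().apply(np.array([x-v[0],y-v[1],z])-s["eef_pos"]),1),"turn",round(s["orientation"][2]-yaw,2))
E
python3 tip.py .596 -.038 .125 -101.4
```

```text
{'time_s': 5.35, 'qpos': [-12.886, 25.777, 83.405, -1.001, 71.6479, -1.029], 'eef_pos': [0.5824, -0.1, 0.164], 'orientation': [-90.8495, -0.9303, -101.528], 'contact_force': [-0.0658, -0.5693, -1.3658], 'opening': 0.0197}
tip off mm [-4.1e-01 -3.0e-02 -6.0e+01]
shift [-64.2  37.9   1.9] turn -0.13
```

Request:
play_rows([
  {"x": -0.016, "y": 0.004, "z": 0.0005, "turn": -0.1, "jaw": 0.01},
  {"x": -0.018, "y": 0.008, "z": 0.0005, "turn": 0, "jaw": 0.01},
  {"x": -0.016, "y": 0.01, "z": 0.0005, "turn": 0, "jaw": 0.01},
  {"x": -0.009, "y": 0.01, "z": 0, "turn": 0, "jaw": 0.01},
  {"x": -0.003, "y": 0.005, "z": 0, "turn": 0, "jaw": 0.01},
])

```text
time_s: 5.85
eef_pos: [0.5959, -0.032, 0.1227]
orientation: [-90.9, -0.9, -101.2]
contact_force: [-0.5, 0.1, -1.4]
opening: 0.0199
```

```bash
python3 tip.py .596 -.038 .115 -101.4
```

```text
{'time_s': 5.85, 'qpos': [-6.2425, 29.0385, 84.4437, -0.8817, 67.4759, 5.3428], 'eef_pos': [0.5959, -0.032, 0.1227], 'orientation': [-90.8811, -0.8946, -101.2338], 'contact_force': [-0.5043, 0.1416, -1.4177], 'opening': 0.0199}
tip off mm [-4.4e-01  1.0e-02 -6.0e+01]
shift [5.7 7.7 1.8] turn 0.17
```

Request:
play_rows([
  {"x": 0.0035, "y": 0.003, "z": 0.001, "turn": 0, "jaw": 0.01},
  {"x": 0.0015, "y": 0.002, "z": 0.0005, "turn": 0, "jaw": 0.01},
  {"x": 0.0002, "y": 0.001, "z": 0, "turn": 0, "jaw": 0.01},
])

```text
time_s: 6.15
eef_pos: [0.596, -0.0372, 0.1152]
orientation: [-91.0, -0.9, -101.1]
contact_force: [0.2, 0.8, -0.9]
opening: 0.0198
```

```bash
python3 tip.py .596 -.038 .115 -101.4; python3 - <<'E'
from h import *
from scipy.spatial.transform import Rotation as Ro
c=cam("wrist");np.savez("w4",**c);save(c,"w4.png",(150,90,400,384),2)
s=manip.state();P=world(c)
R=Ro.from_euler("xyz",s["orientation"],degrees=True).as_matrix();T=(P-s["eef_pos"])@R
g=P[:,:,2];ok=(c["depth"]>0)&(abs(P[:,:,0]-.596)<.08)&(abs(P[:,:,1]+.038)<.08)
p=P[ok&(g>.043)&(g<.052)];print("shoe",len(p),cv2.minAreaRect(p[:,:2].astype(np.float32)*1000),np.median(p[:,2]))
p=P[ok&(g>.035)&(g<.0435)];print("floor?",len(p),np.percentile(p[:,2],[5,50,95]) if len(p) else "")
m=(abs(T[:,:,2])<.013)&(T[:,:,1]>.034)&(T[:,:,1]<.042)&ok;t=T[m]*1000;print("base",len(t),np.round(np.percentile(t,[.5,50,99],axis=0),1).tolist())
for col in(150,200,330):
    pass
E
```

```text
{'time_s': 6.15, 'qpos': [-6.7282, 29.6226, 84.642, -0.9077, 66.7721, 4.7858], 'eef_pos': [0.596, -0.0372, 0.1152], 'orientation': [-90.9667, -0.9114, -101.1408], 'contact_force': [0.2197, 0.7514, -0.892], 'opening': 0.0198}
tip off mm [-5.3e-01  1.0e-02 -6.0e+01]
shift [0.7 0.2 0.7] turn 0.26
shoe 4230 ((595.4457397460938, -37.51055145263672), (46.68990707397461, 110.18582153320312), 78.77399444580078) 0.04722671708423591
floor? 1294 [0.03646722 0.03839221 0.04275573]
base 820 [[-32.1, 35.1, -12.3], [-23.9, 39.9, -0.6], [-3.6, 41.6, 11.5]]
```

View pics/w4.png

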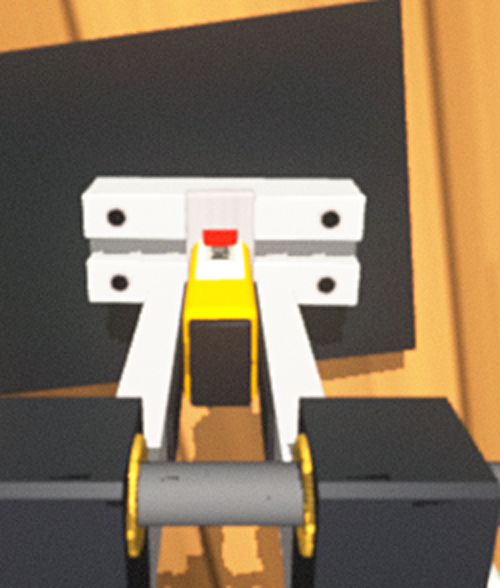

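Aligned to within about 1 mm: the camera puts the slot centre about 1 mm further along tool x. It also puts the slot floor about 9 mm down. Lowering at 10 mm/s past the height where a land contact would show (TCP z 0.1084).

Request:
play_rows([
  {"x": 0.0006, "y": 0.001, "z": 0.0003, "turn": 0, "jaw": 0.01},
  {"x": 0.0004, "y": 0.001, "z": 0.0002, "turn": 0, "jaw": 0.01},
  {"x": 0, "y": 0.001, "z": 0, "turn": 0, "jaw": 0.01},
  {"x": 0, "y": 0.001, "z": 0, "turn": 0, "jaw": 0.01},
  {"x": 0, "y": 0.001, "z": 0, "turn": 0, "jaw": 0.01},
])

```text
time_s: 6.7
eef_pos: [0.5965, -0.0397, 0.1109]
orientation: [-90.9, -0.9, -101.3]
contact_force: [-0.5, -0.2, -1.4]
opening: 0.0201
```

```bash
python3 tip.py .596 -.0382 .104 -101.4
```

```text
{'time_s': 6.7, 'qpos': [-6.9613, 29.9363, 84.7915, -0.9196, 66.2018, 4.6755], 'eef_pos': [0.5965, -0.0397, 0.1109], 'orientation': [-90.8612, -0.9085, -101.2521], 'contact_force': [-0.4922, -0.1556, -1.3958], 'opening': 0.0201}
tip off mm [-4.2e-01 -1.0e-02 -6.0e+01]
shift [-1.6  6.9 -0.3] turn 0.15
```

Request:
play_rows([
  {"x": -0.0011, "y": 0.001, "z": 0, "turn": 0, "jaw": 0.01},
  {"x": -0.0005, "y": 0.001, "z": 0, "turn": 0, "jaw": 0.01},
])

```text
time_s: 6.9
eef_pos: [0.5968, -0.0381, 0.1087]
orientation: [-90.9, -0.9, -101.3]
contact_force: [0.2, -0.2, -1.9]
opening: 0.0198
```

```bash
python3 tip.py .596 -.0382 .104 -101.4
```

```text
{'time_s': 6.9, 'qpos': [-6.8043, 30.1047, 84.849, -0.9162, 65.9776, 4.8383], 'eef_pos': [0.5968, -0.0381, 0.1087], 'orientation': [-90.8607, -0.9065, -101.256], 'contact_force': [0.2321, -0.2108, -1.8582], 'opening': 0.0198}
tip off mm [-4.2e-01 -1.0e-02 -6.0e+01]
shift [ 0.1  4.7 -0.3] turn 0.14
```

Request:
play_rows([
  {"x": 0, "y": 0.001, "z": 0, "turn": 0, "jaw": 0.01},
  {"x": 0, "y": 0.001, "z": 0, "turn": 0, "jaw": 0.01},
  {"x": 0, "y": 0.001, "z": 0, "turn": 0, "jaw": 0.01},
])

```text
time_s: 7.2
eef_pos: [0.5968, -0.0379, 0.1054]
orientation: [-90.9, -0.9, -101.2]
contact_force: [0.1, -0.4, -1.4]
opening: 0.0198
```

```bash
python3 tip.py .596 -.0382 .100 -101.4
```

```text
{'time_s': 7.2, 'qpos': [-6.7853, 30.3228, 84.9958, -0.9184, 65.6075, 4.8446], 'eef_pos': [0.5968, -0.0379, 0.1054], 'orientation': [-90.8555, -0.9057, -101.237], 'contact_force': [0.1318, -0.3611, -1.4069], 'opening': 0.0198}
tip off mm [-4.1e-01 -1.0e-02 -6.0e+01]
shift [ 0.3  5.5 -0.2] turn 0.16
```

No force 3 mm below the land height, so the probe is in the slot. Continuing.

Request:
play_rows([
  {"x": 0.0002, "y": 0.001, "z": 0, "turn": 0, "jaw": 0.01},
  {"x": 0.0001, "y": 0.001, "z": 0, "turn": 0, "jaw": 0.01},
  {"x": 0, "y": 0.001, "z": 0, "turn": 0, "jaw": 0.01},
  {"x": 0, "y": 0.001, "z": 0, "turn": 0, "jaw": 0.01},
  {"x": 0, "y": 0.001, "z": 0, "turn": 0, "jaw": 0.01},
])

```text
time_s: 7.7
eef_pos: [0.5966, -0.0383, 0.1]
orientation: [-90.9, -0.9, -101.2]
contact_force: [-1.1, 1.0, 0.3]
opening: 0.0199
```

```bash
python3 tip.py .596 -.0382 .100 -101.4
```

```text
{'time_s': 7.7, 'qpos': [-6.8301, 30.6854, 85.2403, -0.9249, 65.0052, 4.8147], 'eef_pos': [0.5966, -0.0383, 0.1], 'orientation': [-90.8607, -0.9073, -101.2404], 'contact_force': [-1.0939, 0.9569, 0.3357], 'opening': 0.0199}
tip off mm [-4.2e-01 -1.0e-02 -6.0e+01]
shift [-0.1 -0.  -0.2] turn 0.16
```

Probe contact at TCP z of about 0.100 (+1.8 N). On, slowly, to the base contact.

Request:
play_rows([
  {"x": 0, "y": 0.001, "z": 0, "turn": 0, "jaw": 0.01},
  {"x": 0, "y": 0.001, "z": 0, "turn": 0, "jaw": 0.01},
  {"x": 0, "y": 0.0007, "z": 0, "turn": 0, "jaw": 0.01},
])

```text
time_s: 8.0
eef_pos: [0.5967, -0.0383, 0.0975]
orientation: [-90.8, -0.9, -101.2]
contact_force: [-1.7, 0.5, 0.8]
opening: 0.0197
```

Request:
play_rows([
  {"x": 0, "y": 0.0007, "z": 0, "turn": 0, "jaw": 0.01},
  {"x": 0, "y": 0.0007, "z": 0, "turn": 0, "jaw": 0.01},
])

```text
time_s: 8.2
eef_pos: [0.5967, -0.0384, 0.0962]
orientation: [-90.8, -0.9, -101.2]
contact_force: [-1.3, -0.4, 1.0]
opening: 0.0198
```

Request:
play_rows([
  {"x": 0, "y": 0.0005, "z": 0, "turn": 0, "jaw": 0.01},
  {"x": 0, "y": 0.0005, "z": 0, "turn": 0, "jaw": 0.01},
])

```text
time_s: 8.4
eef_pos: [0.5967, -0.0383, 0.0956]
orientation: [-90.8, -0.9, -101.2]
contact_force: [-3.7, 0.2, 9.3]
opening: 0.0195
```

Base bears now (about 10.7 N net). Holding, row by row.

Request:
play_rows([
  {"x": 0, "y": 0.0003, "z": 0, "turn": 0, "jaw": 0.01},
])

```text
time_s: 8.5
eef_pos: [0.5967, -0.0384, 0.0956]
orientation: [-90.8, -0.9, -101.2]
contact_force: [-2.9, 0.3, 3.9]
opening: 0.0198
```

Request:
play_rows([
  {"x": 0, "y": 0.0006, "z": 0, "turn": 0, "jaw": 0.01},
  {"x": 0, "y": 0.0006, "z": 0, "turn": 0, "jaw": 0.01},
])

```text
time_s: 8.7
eef_pos: [0.5967, -0.0384, 0.0956]
orientation: [-90.8, -0.9, -101.2]
contact_force: [-4.2, 0.6, 9.8]
opening: 0.0196
```

Request:
play_rows([
  {"x": 0, "y": 0.0006, "z": 0, "turn": 0, "jaw": 0.01},
  {"x": 0, "y": 0.0006, "z": 0, "turn": 0, "jaw": 0.01},
  {"x": 0, "y": 0.0006, "z": 0, "turn": 0, "jaw": 0.01},
  {"x": 0, "y": 0.0006, "z": 0, "turn": 0, "jaw": 0.01},
])

```text
time_s: 9.1
eef_pos: [0.5967, -0.0384, 0.0956]
orientation: [-90.8, -0.9, -101.2]
contact_force: [-4.4, 0.5, 7.7]
opening: 0.0196
```

Request:
play_rows([
  {"x": 0, "y": 0.0006, "z": 0, "turn": 0, "jaw": 0.01},
  {"x": 0, "y": 0.0006, "z": 0, "turn": 0, "jaw": 0.01},
  {"x": 0, "y": 0.0006, "z": 0, "turn": 0, "jaw": 0.01},
  {"x": 0, "y": 0.0006, "z": 0, "turn": 0, "jaw": 0.01},
  {"x": 0, "y": 0.0007, "z": 0, "turn": 0, "jaw": 0.01},
  {"x": 0, "y": 0.0007, "z": 0, "turn": 0, "jaw": 0.01},
])

```text
time_s: 9.7
eef_pos: [0.5966, -0.0384, 0.0956]
orientation: [-90.7, -0.9, -101.2]
contact_force: [-5.4, 0.4, 8.9]
opening: 0.0202
```

```bash
python3 - <<'E'
from h import *
st();c=cam("wrist");save(c,"w5.png",(200,150,320,330),4)
P=world(c);col=c["color"].astype(int);m=(col[:,:,0]>150)&(col[:,:,1]<60)&(col[:,:,2]<60)&(abs(P[:,:,0]-.597)<.05)&(abs(P[:,:,1]+.02)<.06)&(P[:,:,2]>.03)
print(m.sum(),np.percentile(P[m],[5,50,95],axis=0))
E
```

```text
{'time_s': 9.7, 'qpos': [-6.8321, 30.9084, 85.5498, -0.9312, 64.3031, 4.8223], 'eef_pos': [0.5966, -0.0384, 0.0956], 'orientation': [-90.6916, -0.8949, -101.2397], 'contact_force': [-5.4086, 0.4244, 8.852], 'opening': 0.0202}
97 [[ 0.59530242 -0.02283824  0.06729895]
 [ 0.59950633 -0.02055336  0.06829714]
 [ 0.60412269 -0.01812855  0.06924259]]
```

View pics/w5.png

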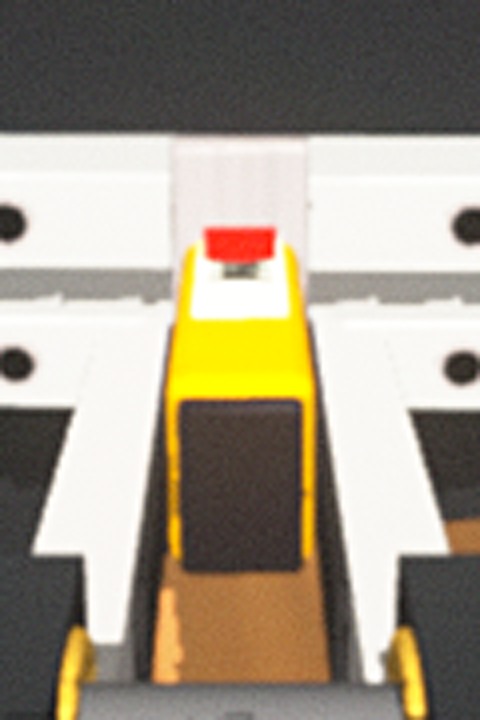

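```bash
python3 - <<'E'
from h import *
for n,z in(("w3",.1640),("w4",.1152)):
    c=dict(np.load(n+".npz"));P=world(c);col=c["color"].astype(int)
    m=(col[:,:,0]>150)&(col[:,:,1]<60)&(col[:,:,2]<60)&(np.abs(np.mgrid[0:384,0:512][1]-258)<25)&(P[:,:,2]>.04)
    print(n,m.sum(),"rider-TCP",np.percentile(P[m][:,2]-z,[5,50,95]))
    g=P[:,:,2]; a=np.radians(-11.4);ex=np.array([np.cos(a),np.sin(a)]);ey=np.array([-ex[1],ex[0]])
    d=P[:,:,:2]-np.array([.5954,-.0374]);X=d@ex;Y=d@ey;ok=(c["depth"]>0)&(abs(X)<.05)&(abs(X)>.016)
    print(" land",np.median(g[ok&(abs(abs(Y)-.015)<.004)])," floor",np.percentile(g[ok&(abs(Y)<.003)],[10,30,50,70]))
E
```

```text
w3 102 rider-TCP [-0.03250526 -0.03137578 -0.03028261]
 land 0.047350968893347715  floor [0.03726266 0.03783376 0.03819122 0.03852454]
w4 94 rider-TCP [-0.03284159 -0.03158206 -0.03068428]
 land 0.0475237735425828  floor [0.03736822 0.03783645 0.03813074 0.03849108]
```

Request:
play_rows([
  {"x": 0, "y": -0.004, "z": 0, "turn": 0, "jaw": 0.01},
  {"x": 0, "y": -0.008, "z": 0, "turn": 0, "jaw": 0.01},
  {"x": 0, "y": -0.016, "z": 0, "turn": 0, "jaw": 0.01},
  {"x": 0, "y": -0.02, "z": 0, "turn": 0, "jaw": 0.01},
])

```text
time_s: 10.15
eef_pos: [0.5963, -0.0377, 0.1429]
orientation: [-90.9, -0.9, -101.2]
contact_force: [0.4, -0.4, -1.4]
opening: 0.0199
```

```bash
python3 tip.py .6512 .2113 .14 -104.17
```

```text
{'time_s': 10.15, 'qpos': [-6.7681, 27.9016, 83.254, -0.8976, 69.8643, 4.7917], 'eef_pos': [0.5963, -0.0377, 0.1429], 'orientation': [-90.9488, -0.9196, -101.2357], 'contact_force': [0.3889, -0.4272, -1.4216], 'opening': 0.0199}
tip off mm [ -0.51  -0.   -60.  ]
shift [-255.    -1.3    5.8] turn 2.93
```

The rider rose about 4.2 mm (depth about 9.8 mm). The camera gives a floor about 9.3 mm down, so the shoe goes in the green tray. Returning the gauge to its stand.

Request:
play_rows([
  {"x": -0.02, "y": 0, "z": 0.0008, "turn": 0.5, "jaw": 0.01},
  {"x": -0.036, "y": 0, "z": 0.0008, "turn": 0.5, "jaw": 0.01},
  {"x": -0.038, "y": 0, "z": 0.0008, "turn": 0.5, "jaw": 0.01},
  {"x": -0.038, "y": 0, "z": 0.0008, "turn": 0.5, "jaw": 0.01},
  {"x": -0.038, "y": 0, "z": 0.0008, "turn": 0.5, "jaw": 0.01},
  {"x": -0.036, "y": 0, "z": 0.0008, "turn": 0.4, "jaw": 0.01},
  {"x": -0.022, "y": 0, "z": 0.0008, "turn": 0, "jaw": 0.01},
  {"x": -0.008, "y": 0, "z": 0, "turn": 0, "jaw": 0.01},
  {"x": -0.002, "y": 0, "z": 0, "turn": 0, "jaw": 0.01},
])

```text
time_s: 11.05
eef_pos: [0.6585, 0.2006, 0.1448]
orientation: [-90.5, -0.9, -104.4]
contact_force: [-0.6, 0.1, -1.3]
opening: 0.0193
```

```bash
python3 tip.py .6512 .2113 .1 -104.17
```

```text
{'time_s': 11.05, 'qpos': [14.1051, 39.2222, 65.2522, -0.5736, 76.3867, 28.6632], 'eef_pos': [0.6585, 0.2006, 0.1448], 'orientation': [-90.4898, -0.9007, -104.415], 'contact_force': [-0.621, 0.0656, -1.339], 'opening': 0.0193}
tip off mm [-4.e-02 -8.e-02 -6.e+01]
shift [-9.3 44.7 -9.3] turn -0.25
```

Request:
play_rows([
  {"x": -0.004, "y": 0.006, "z": -0.004, "turn": -0.1, "jaw": 0.01},
  {"x": -0.004, "y": 0.011, "z": -0.004, "turn": -0.1, "jaw": 0.01},
  {"x": -0.001, "y": 0.012, "z": -0.001, "turn": 0, "jaw": 0.01},
  {"x": 0, "y": 0.008, "z": 0, "turn": 0, "jaw": 0.01},
  {"x": 0, "y": 0.003, "z": 0, "turn": 0, "jaw": 0.01},
])

```text
time_s: 11.55
eef_pos: [0.6504, 0.2082, 0.1012]
orientation: [-90.5, -0.9, -104.4]
contact_force: [0.0, -0.7, -1.5]
opening: 0.0199
```

```bash
python3 tip.py .6512 .2113 .094 -104.17
```

```text
{'time_s': 11.55, 'qpos': [14.8848, 40.8767, 68.5087, -0.596, 71.5482, 29.4617], 'eef_pos': [0.6504, 0.2082, 0.1012], 'orientation': [-90.5372, -0.9492, -104.3793], 'contact_force': [0.0159, -0.6893, -1.4857], 'opening': 0.0199}
tip off mm [ -0.1   -0.11 -60.  ]
shift [-3.5  7.2  0.1] turn -0.21
```

Request:
play_rows([
  {"x": -0.0025, "y": 0.001, "z": 0, "turn": -0.1, "jaw": 0.01},
  {"x": -0.001, "y": 0.002, "z": 0, "turn": -0.1, "jaw": 0.01},
  {"x": 0, "y": 0.002, "z": 0, "turn": 0, "jaw": 0.01},
])

```text
time_s: 11.85
eef_pos: [0.6515, 0.2111, 0.0956]
orientation: [-90.6, -1.0, -104.2]
contact_force: [0.2, -0.4, -2.2]
opening: 0.0196
```

```bash
python3 tip.py .6512 .2113 .0755 -104.17
```

```text
{'time_s': 11.85, 'qpos': [15.0959, 41.4637, 68.3129, -0.5954, 71.1726, 29.5081], 'eef_pos': [0.6515, 0.2111, 0.0956], 'orientation': [-90.5509, -0.9556, -104.2108], 'contact_force': [0.187, -0.3866, -2.1815], 'opening': 0.0196}
tip off mm [ -0.12  -0.12 -60.  ]
shift [-0.7 20.1 -0. ] turn -0.04
```

Request:
play_rows([
  {"x": -0.0005, "y": 0.002, "z": 0, "turn": 0, "jaw": 0.01},
  {"x": 0, "y": 0.002, "z": 0, "turn": 0, "jaw": 0.01},
  {"x": 0, "y": 0.002, "z": 0, "turn": 0, "jaw": 0.01},
  {"x": 0, "y": 0.002, "z": 0, "turn": 0, "jaw": 0.01},
  {"x": 0, "y": 0.0015, "z": 0, "turn": 0, "jaw": 0.01},
])

```text
time_s: 12.35
eef_pos: [0.6518, 0.2115, 0.0859]
orientation: [-90.5, -0.9, -104.2]
contact_force: [0.0, -0.1, -1.6]
opening: 0.0199
```

```bash
python3 tip.py .6512 .2113 .0755 -104.17
```

```text
{'time_s': 12.35, 'qpos': [15.127, 42.0697, 68.6488, -0.5984, 70.1593, 29.5479], 'eef_pos': [0.6518, 0.2115, 0.0859], 'orientation': [-90.4886, -0.9203, -104.2096], 'contact_force': [0.047, -0.0624, -1.6088], 'opening': 0.0199}
tip off mm [-4.e-02 -1.e-01 -6.e+01]
shift [ 0.1 10.4 -0.4] turn -0.04
```

Request:
play_rows([
  {"x": 0, "y": 0.002, "z": -0.0003, "turn": 0, "jaw": 0.01},
  {"x": 0, "y": 0.002, "z": 0, "turn": 0, "jaw": 0.01},
  {"x": 0, "y": 0.0015, "z": 0, "turn": 0, "jaw": 0.01},
])

```text
time_s: 12.65
eef_pos: [0.6514, 0.2115, 0.08]
orientation: [-90.5, -0.9, -104.2]
contact_force: [0.1, 0.0, -0.9]
opening: 0.0199
```

No contact on the stand top, so the probe is in the hole. Continuing until the base touches down.

Request:
play_rows([
  {"x": 0, "y": 0.001, "z": 0, "turn": 0, "jaw": 0.01},
  {"x": 0, "y": 0.001, "z": 0, "turn": 0, "jaw": 0.01},
  {"x": 0, "y": 0.0007, "z": 0, "turn": 0, "jaw": 0.01},
])

```text
time_s: 12.95
eef_pos: [0.6514, 0.2114, 0.0769]
orientation: [-90.5, -0.9, -104.2]
contact_force: [0.0, 0.3, -1.2]
opening: 0.0197
```

Request:
play_rows([
  {"x": 0, "y": 0.0006, "z": 0, "turn": 0, "jaw": 0.01},
  {"x": 0, "y": 0.0006, "z": 0, "turn": 0, "jaw": 0.01},
])

```text
time_s: 13.15
eef_pos: [0.6514, 0.2115, 0.0757]
orientation: [-90.5, -0.9, -104.2]
contact_force: [-0.0, 0.3, -1.8]
opening: 0.02
```

Request:
play_rows([
  {"x": 0, "y": 0.0005, "z": 0, "turn": 0, "jaw": 0.01},
  {"x": 0, "y": 0.0005, "z": 0, "turn": 0, "jaw": 0.01},
])

```text
time_s: 13.35
eef_pos: [0.6514, 0.2114, 0.0752]
orientation: [-90.5, -0.9, -104.2]
contact_force: [-3.8, -2.8, 6.3]
opening: 0.0199
```

Base seated (+6 N at 0.0752). Releasing and lifting.

Request:
play_rows([
  {"x": 0, "y": -0.0002, "z": 0, "turn": 0, "jaw": 0.06},
  {"x": 0, "y": -0.0003, "z": 0, "turn": 0, "jaw": 0.06},
  {"x": 0, "y": -0.0003, "z": 0, "turn": 0, "jaw": 0.06},
  {"x": 0, "y": -0.0003, "z": 0, "turn": 0, "jaw": 0.07},
  {"x": 0, "y": -0.01, "z": 0, "turn": 0, "jaw": 0.07},
  {"x": 0, "y": -0.02, "z": 0, "turn": 0, "jaw": 0.07},
  {"x": 0, "y": -0.03, "z": 0, "turn": 0, "jaw": 0.07},
  {"x": 0, "y": -0.03, "z": 0, "turn": 0, "jaw": 0.07},
  {"x": 0, "y": -0.01, "z": 0, "turn": 0, "jaw": 0.07},
])

```text
time_s: 14.25
eef_pos: [0.6523, 0.2128, 0.1809]
orientation: [-90.5, -0.9, -104.2]
contact_force: [-0.1, 0.1, 0.6]
opening: 0.07
```

```bash
python3 go.py .596 -.0385 .12 -11.4;python3 - <<'E'
from h import *
c=cam("wrist");np.savez("w6",**c);save(c,"w6.png",None,1.5)
P=world(c);g=P[:,:,2]
for n,a,b in(("stand",.022,.031),("base",.033,.04),("cap",.085,.105)):
    p=P[(g>a)&(g<b)&(abs(P[:,:,0]-.65)<.07)&(abs(P[:,:,1]-.21)<.07)]
    print(n,len(p),cv2.minAreaRect(p[:,:2].astype(np.float32)*1000) if len(p)>5 else "",np.median(p[:,2]) if len(p) else "")
E
```

```text
{'time_s': 14.25, 'qpos': [15.2151, 37.3707, 63.4098, -0.5702, 80.1504, 29.5298], 'eef_pos': [0.6523, 0.2128, 0.1809], 'orientation': [-90.5344, -0.9465, -104.2081], 'contact_force': [-0.1165, 0.1039, 0.5885], 'opening': 0.07}
shift mm [256.4  65.    7.7] turn -92.81
stand 1881 ((650.3546142578125, 211.80307006835938), (90.80525970458984, 44.05531692504883), 73.02554321289062) 0.026705215400301137
base 381 ((650.6648559570312, 212.7808074951172), (60.827388763427734, 23.60232162475586), 76.47412872314453) 0.034683317144617164
cap 757 ((651.1278686523438, 213.02024841308594), (28.475177764892578, 20.541879653930664), 75.41398620605469) 0.0933553731012907
```

View pics/w6.png

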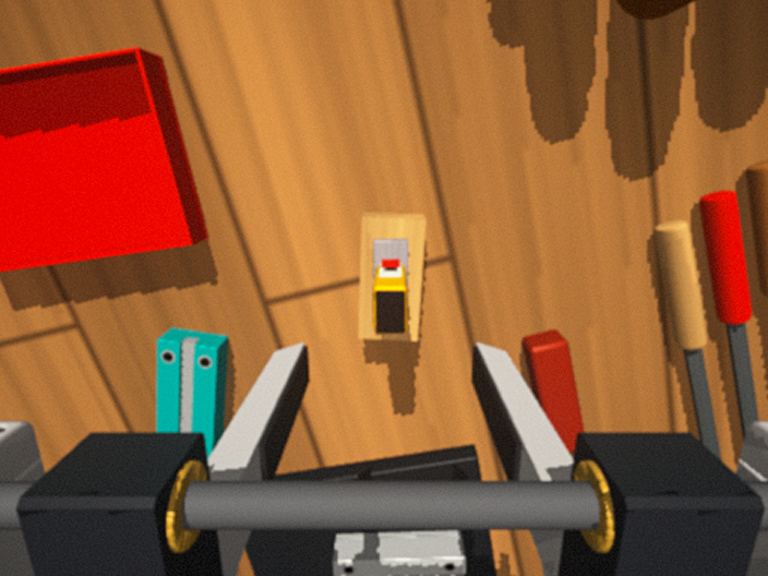

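The gauge stands upright in the stand as before (reading at about (390,264), same fitted pose). Now to the shoe: across, then a turn of -92.8°.

Request:
play_rows([
  {"x": 0.02, "y": 0, "z": 0.001, "turn": 0, "jaw": 0.07},
  {"x": 0.036, "y": 0, "z": 0.001, "turn": 0, "jaw": 0.07},
  {"x": 0.04, "y": 0, "z": 0.001, "turn": 0, "jaw": 0.07},
  {"x": 0.04, "y": 0, "z": 0.001, "turn": 0, "jaw": 0.07},
  {"x": 0.04, "y": 0, "z": 0.001, "turn": 0, "jaw": 0.07},
  {"x": 0.036, "y": 0, "z": 0.001, "turn": 0, "jaw": 0.07},
  {"x": 0.02, "y": 0, "z": 0.001, "turn": -4, "jaw": 0.07},
  {"x": 0, "y": 0, "z": 0, "turn": -8, "jaw": 0.07},
  {"x": 0, "y": 0, "z": 0, "turn": -8, "jaw": 0.07},
  {"x": 0, "y": 0, "z": 0, "turn": -8, "jaw": 0.07},
  {"x": 0, "y": 0, "z": 0, "turn": -8, "jaw": 0.07},
  {"x": 0, "y": 0, "z": 0, "turn": -8, "jaw": 0.07},
  {"x": 0, "y": 0, "z": 0, "turn": -8, "jaw": 0.07},
  {"x": 0, "y": 0, "z": 0, "turn": -8, "jaw": 0.07},
  {"x": 0, "y": 0, "z": 0, "turn": -8, "jaw": 0.07},
  {"x": 0, "y": 0, "z": 0, "turn": -8, "jaw": 0.07},
  {"x": 0, "y": 0, "z": 0, "turn": -8, "jaw": 0.07},
  {"x": 0, "y": 0, "z": 0, "turn": -4, "jaw": 0.07},
  {"x": 0, "y": 0, "z": 0, "turn": 0, "jaw": 0.07},
])

```text
time_s: 16.2
eef_pos: [0.5918, -0.0229, 0.1617]
orientation: [-91.2, 2.1, -12.6]
contact_force: [-0.8, -0.1, -0.5]
opening: 0.0699
```

```bash
python3 go.py .596 -.0385 .08 -11.4; python3 - <<'E'
from h import *
c=cam("wrist");P=world(c);g=P[:,:,2]
p=P[(g>.042)&(g<.052)&(abs(P[:,:,0]-.595)<.08)&(abs(P[:,:,1]+.039)<.08)]
print(len(p),cv2.minAreaRect(p[:,:2].astype(np.float32)*1000))
E
```

```text
{'time_s': 16.2, 'qpos': [-5.3684, 26.8386, 82.198, -0.9466, 73.1835, -82.5126], 'eef_pos': [0.5918, -0.0229, 0.1617], 'orientation': [-91.1775, 2.0865, -12.5858], 'contact_force': [-0.7651, -0.0623, -0.5482], 'opening': 0.0699}
shift mm [ 10.4  81.6 -12.7] turn -1.19
4181 ((594.9510498046875, -38.018463134765625), (46.033241271972656, 110.13946533203125), 78.71456146240234)
```

Request:
play_rows([
  {"x": 0.004, "y": 0.012, "z": -0.005, "turn": -0.6, "jaw": 0.07},
  {"x": 0.004, "y": 0.02, "z": -0.005, "turn": -0.6, "jaw": 0.07},
  {"x": 0.002, "y": 0.022, "z": -0.0025, "turn": 0, "jaw": 0.07},
  {"x": 0, "y": 0.016, "z": 0, "turn": 0, "jaw": 0.07},
  {"x": 0, "y": 0.007, "z": 0, "turn": 0, "jaw": 0.07},
])

```text
time_s: 16.75
eef_pos: [0.5956, -0.0402, 0.078]
orientation: [-91.2, 2.2, -11.9]
contact_force: [-0.2, 0.3, -0.5]
opening: 0.0699
```

```bash
python3 go.py .596 -.0385 .040 -11.4
```

```text
{'time_s': 16.75, 'qpos': [-6.9589, 32.8501, 85.1453, -1.079, 64.2616, -84.5664], 'eef_pos': [0.5956, -0.0402, 0.078], 'orientation': [-91.1634, 2.1604, -11.9267], 'contact_force': [-0.1606, 0.3137, -0.4535], 'opening': 0.0699}
shift mm [ 1.5 37.9  2.5] turn -0.53
```

Request:
play_rows([
  {"x": 0.001, "y": 0.009, "z": 0.0015, "turn": -0.4, "jaw": 0.07},
  {"x": 0.0005, "y": 0.012, "z": 0.001, "turn": -0.1, "jaw": 0.07},
  {"x": 0, "y": 0.009, "z": 0, "turn": 0, "jaw": 0.07},
  {"x": 0, "y": 0.004, "z": 0, "turn": 0, "jaw": 0.07},
])

```text
time_s: 17.15
eef_pos: [0.5961, -0.0386, 0.0405]
orientation: [-91.2, 2.2, -11.5]
contact_force: [-0.6, 0.6, 0.2]
opening: 0.0698
```

```bash
python3 go.py .596 -.0385 .041 -11.4
```

```text
{'time_s': 17.15, 'qpos': [-6.8029, 35.8342, 86.068, -1.1142, 60.3912, -84.7754], 'eef_pos': [0.5961, -0.0386, 0.0405], 'orientation': [-91.152, 2.2022, -11.4798], 'contact_force': [-0.5866, 0.645, 0.1993], 'opening': 0.0698}
shift mm [-0.2 -0.5  0. ] turn -0.08
```

Request:
play_rows([
  {"x": 0, "y": -0.0005, "z": 0, "turn": 0, "jaw": 0.03},
  {"x": 0, "y": -0.0004, "z": 0, "turn": 0, "jaw": 0.03},
  {"x": 0, "y": -0.0004, "z": 0, "turn": 0, "jaw": 0.03},
  {"x": 0, "y": -0.0004, "z": 0, "turn": 0, "jaw": 0.03},
  {"x": 0, "y": -0.0004, "z": 0, "turn": 0, "jaw": 0.03},
])

```text
time_s: 17.65
eef_pos: [0.5963, -0.0385, 0.043]
orientation: [-91.1, 2.2, -11.5]
contact_force: [-0.8, -0.8, -5.0]
opening: 0.0459
```

Shoe gripped (45.9 mm, weight showing). Lifting and carrying it to the green tray.

Request:
play_rows([
  {"x": 0, "y": -0.008, "z": 0, "turn": 0, "jaw": 0.03},
  {"x": 0, "y": -0.02, "z": 0, "turn": 0, "jaw": 0.03},
  {"x": 0, "y": -0.025, "z": 0, "turn": 0, "jaw": 0.03},
  {"x": 0, "y": -0.02, "z": 0, "turn": 0, "jaw": 0.03},
  {"x": -0.005, "y": -0.004, "z": -0.016, "turn": 0, "jaw": 0.03},
  {"x": -0.008, "y": -0.0005, "z": -0.032, "turn": 0, "jaw": 0.03},
  {"x": -0.009, "y": -0.0005, "z": -0.036, "turn": 0, "jaw": 0.03},
  {"x": -0.009, "y": -0.0005, "z": -0.036, "turn": 0, "jaw": 0.03},
  {"x": -0.009, "y": -0.0005, "z": -0.036, "turn": 0, "jaw": 0.03},
  {"x": -0.009, "y": -0.0005, "z": -0.036, "turn": 0, "jaw": 0.03},
  {"x": -0.009, "y": -0.0005, "z": -0.036, "turn": 0, "jaw": 0.03},
  {"x": -0.009, "y": -0.0005, "z": -0.034, "turn": 0, "jaw": 0.03},
  {"x": -0.006, "y": -0.0005, "z": -0.022, "turn": 0, "jaw": 0.03},
  {"x": -0.003, "y": -0.0005, "z": -0.01, "turn": 0, "jaw": 0.03},
  {"x": 0, "y": -0.0005, "z": -0.003, "turn": 0, "jaw": 0.03},
])

```text
time_s: 19.15
eef_pos: [0.4528, -0.3266, 0.1362]
orientation: [-91.1, 2.7, -11.5]
contact_force: [-0.1, 1.2, -4.6]
opening: 0.0458
```

```bash
python3 go.py .453 -.335 .05 -5
```

```text
{'time_s': 19.15, 'qpos': [-38.558, 24.128, 89.7966, -2.3781, 67.9449, -116.146], 'eef_pos': [0.4528, -0.3266, 0.1362], 'orientation': [-91.1209, 2.6517, -11.5089], 'contact_force': [-0.0889, 1.1759, -4.6116], 'opening': 0.0458}
shift mm [ 5.8 86.1 -6.5] turn -6.51
```

Request:
play_rows([
  {"x": 0.003, "y": 0.012, "z": -0.003, "turn": 0, "jaw": 0.03},
  {"x": 0.002, "y": 0.022, "z": -0.003, "turn": 0, "jaw": 0.03},
  {"x": 0, "y": 0.024, "z": 0, "turn": 0, "jaw": 0.03},
  {"x": 0, "y": 0.016, "z": 0, "turn": 0, "jaw": 0.03},
  {"x": 0, "y": 0.006, "z": 0, "turn": 0, "jaw": 0.03},
])

```text
time_s: 19.65
eef_pos: [0.4549, -0.3311, 0.0507]
orientation: [-91.1, 2.6, -11.3]
contact_force: [0.5, 0.2, -4.4]
opening: 0.0455
```

```bash
python3 go.py .453 -.335 .025 -11.5
```

```text
{'time_s': 19.65, 'qpos': [-38.8026, 31.0847, 92.3187, -2.5453, 58.4496, -116.1951], 'eef_pos': [0.4549, -0.3311, 0.0507], 'orientation': [-91.0785, 2.6231, -11.2651], 'contact_force': [0.4967, 0.1827, -4.4329], 'opening': 0.0455}
shift mm [ 0.1 25.8 -3.7] turn 0.23
```

Request:
play_rows([
  {"x": 0, "y": 0.006, "z": -0.002, "turn": 0, "jaw": 0.03},
  {"x": 0, "y": 0.007, "z": -0.001, "turn": 0, "jaw": 0.03},
  {"x": 0, "y": 0.004, "z": 0, "turn": 0, "jaw": 0.03},
  {"x": 0, "y": 0.0025, "z": 0, "turn": 0, "jaw": 0.03},
])

```text
time_s: 20.05
eef_pos: [0.4544, -0.3332, 0.0296]
orientation: [-91.1, 2.6, -11.1]
contact_force: [0.1, 0.3, -4.7]
opening: 0.0457
```

Request:
play_rows([
  {"x": 0, "y": 0.0015, "z": 0, "turn": 0, "jaw": 0.03},
  {"x": 0, "y": 0.001, "z": 0, "turn": 0, "jaw": 0.03},
])

```text
time_s: 20.25
eef_pos: [0.4545, -0.3334, 0.0273]
orientation: [-91.1, 2.6, -11.1]
contact_force: [-0.3, 0.4, -4.4]
opening: 0.0457
```

Request:
play_rows([
  {"x": 0, "y": 0.001, "z": 0, "turn": 0, "jaw": 0.03},
  {"x": 0, "y": 0.0007, "z": 0, "turn": 0, "jaw": 0.03},
])

```text
time_s: 20.45
eef_pos: [0.4546, -0.3337, 0.026]
orientation: [-91.1, 2.5, -11.1]
contact_force: [0.8, 0.1, -4.8]
opening: 0.0459
```

Request:
play_rows([
  {"x": 0, "y": 0.0007, "z": 0, "turn": 0, "jaw": 0.03},
  {"x": 0, "y": 0.0007, "z": 0, "turn": 0, "jaw": 0.03},
])

```text
time_s: 20.65
eef_pos: [0.4547, -0.3338, 0.0253]
orientation: [-91.1, 2.5, -11.2]
contact_force: [-5.7, 4.1, 9.4]
opening: 0.0458
```

Touched the tray floor at 0.0253 (expected about 0.0255). Releasing to a 68 mm opening, then rising.

Request:
play_rows([
  {"x": 0, "y": -0.0003, "z": 0, "turn": 0, "jaw": 0.068},
  {"x": 0, "y": -0.0004, "z": 0, "turn": 0, "jaw": 0.068},
  {"x": 0, "y": -0.0004, "z": 0, "turn": 0, "jaw": 0.068},
  {"x": 0, "y": -0.008, "z": 0, "turn": 0, "jaw": 0.068},
  {"x": 0, "y": -0.02, "z": 0, "turn": 0, "jaw": 0.068},
  {"x": 0, "y": -0.03, "z": 0, "turn": 0, "jaw": 0.068},
  {"x": 0, "y": -0.035, "z": 0, "turn": 0, "jaw": 0.068},
  {"x": 0, "y": -0.025, "z": 0, "turn": 0, "jaw": 0.068},
  {"x": 0, "y": -0.01, "z": 0, "turn": 0, "jaw": 0.068},
  {"x": 0, "y": 0, "z": 0, "turn": 0, "jaw": 0.068},
])

```text
time_s: 21.65
eef_pos: [0.4616, -0.3328, 0.1632]
orientation: [-91.3, 2.3, -11.1]
contact_force: [0.6, 0.3, 0.2]
opening: 0.0679
```

```bash
python3 - <<'E'
from h import *
st();c=cam("wrist");P=world(c);g=P[:,:,2];col=c["color"].astype(int)
m=(g>.024)&(g<.036)&(abs(P[:,:,0]-.453)<.075)&(abs(P[:,:,1]+.335)<.05)&(np.ptp(col,axis=2)<50)
p=P[m];print(len(p),cv2.minAreaRect(p[:,:2].astype(np.float32)*1000),np.median(p[:,2]))
A=np.c_[p[:,:2]-p[:,:2].mean(0),np.ones(len(p))];print("slope",np.linalg.lstsq(A,p[:,2],rcond=None)[0])
t=cam("top");T=world(t);gg=T[:,:,2]
for n,b,a,z in(("gauge",(240,215,320,275),.08,.11),("stand",(240,215,320,275),.02,.034),("jar",(520,205,575,255),.04,.08),("bottle",(445,145,485,190),.03,.12),("bar",(320,165,395,205),.02,.035)):
    b=[int(x/1.55) for x in b];q=T[b[1]:b[3],b[0]:b[2]].reshape(-1,3);q=q[(q[:,2]>a)&(q[:,2]<z)];print(n,len(q),q.mean(0).round(4))
a=cv2.resize(c["color"][:,:,::-1],(400,300));b=cv2.resize(t["color"][:,:,::-1],(400,300));cv2.imwrite("pics/end.png",np.hstack([a,b]))
E
```

```text
{'time_s': 21.65, 'qpos': [-38.5135, 23.5106, 86.7871, -2.2802, 71.1575, -116.6253], 'eef_pos': [0.4616, -0.3328, 0.1632], 'orientation': [-91.2542, 2.2719, -11.1492], 'contact_force': [0.5628, 0.3326, 0.2245], 'opening': 0.0679}
3882 ((453.2703857421875, -333.7191162109375), (46.099647521972656, 109.60926055908203), 79.0341567993164) 0.030249199429154702
slope [-0.00015898  0.00073263  0.03022072]
gauge 111 [0.6492 0.2083 0.0927]
stand 365 [0.6466 0.207  0.0278]
jar 326 [ 0.6678 -0.2278  0.0609]
bottle 209 [ 0.7732 -0.0938  0.0616]
bar 448 [0.7527 0.0834 0.0272]
```

View pics/end.png

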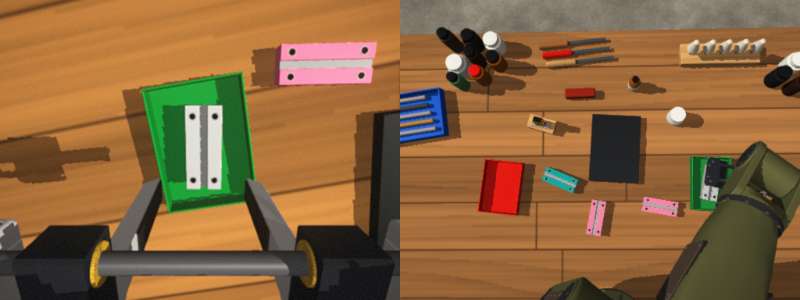

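The shoe lies flat and slot up in the green tray (wrist picture, about (203,147)). The gauge is upright on its stand and the bystanders haven't moved. Handing in.

```bash
python3 -c "
from cell import manip;print(manip.job_done())"
```

```text
the job is handed in; nothing more can be done
None
```

I measured the slot at about 9 to 10 mm deep, put the gauge back in its stand, and set the shoe in the green tray. I handed the job in at about 22 s; no verdict is reported.

**Measurement:**
- I lowered the probe at about 10 mm/s, and there was no force at the height of the lands. It met the floor at a TCP height of about 0.100 m.
- The base bore at 0.0956 m. I held it for over a second, at about 9 to 11 N net at most readings; one reading early in the hold dipped to about 5 N.
- The red rider rose about 4.2 mm, giving a depth of about 9.8 mm, while the camera depth gave about 9.3 mm. They differ by 0.5 mm, but both are well over 7 mm.

**Last checks:**
- **Gauge:** it is upright on its stand, and its fitted position is within about 1 mm of the start. I saw the rider on it but did not re-measure the reading after the return.
- **Shoe:** it is flat and slot up, about 2 mm from the tray's centre, with its top at the height expected when it lies on the floor.
- **Bystanders:** the jar, bottle and bar are where they were, within 0.5 mm.
- **Robot:** it is clear of everything, with about zero contact force.

The tool tilted by about 1° during the gauge work and 2 to 3° with the shoe. Neither the pressing nor the placing was visibly affected.

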